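# Slide the top assay plate off the stack into the loader

## Task

Load the top plate of the stack into the plate loader: slide it sideways off the stack onto the tray without lifting it or disturbing the two plates below, then keep pushing until the stop bar it meets is fully home and you feel it bottom out firmly, without ramming it. Then press the loader's round key all the way down once the plate is home, let go of everything and leave the other things on the bench alone.

Things in the scene. Friction and masses are not known exactly. Their poses are not given: they have to be found in the camera images.
- loader: Fixed plate loader, white and aluminium, 150 x 460 mm. Origin on the bench; its +y is the sliding direction: stack, tray, housing; z up. Along y: pedestal of the stack -168 to -32 mm (top 16 mm high), gap, white tray from -24 mm on, white housing 130 to 265 mm (150 wide, 80 high).
- top_plate_c (a point): Centre (half-way up) of the top plate of the stack: grey multi-well plate, 86 (x) x 128 (y) x 12 mm, 0.09-0.18 kg, loose, underside 40 mm above the bench. Too wide to grip: push its end face 64 mm behind the centre (loader -y) with shut fingertips 42 to 47 mm above the bench: above the plate below, yet low enough on the tray. Drags with 0.5-1.5 N; over 20 N from the gripper damages it.
- tray (a point): Point on the tray's floor under the centre of a plate that is about home, axes as the loader. Floor 38.5 mm above the bench, 1.5 mm lower than the top plate's underside on the stack. Two low rails (tops 45.5 mm high, inner faces 45 mm either side of the centre line, flared towards the stack) guide the plate.
- middle_plate_c (a point): Centre of the same kind of plate directly under the top one (its top 40 mm above the bench). Must stay where it is. The plates are up to 3 mm and 0.03 rad out of line.
- bottom_plate_c (a point): Centre of the lowest of the three plates. Must stay where it is.
- bar_face (a point): Middle of the stack-side face of the stop bar: aluminium bar 78 x 8 x 16 mm across the tray, axes as the loader. The plate's leading end (64 mm ahead of its centre) pushes it along +y. It slides stiffly, at about 4 N, stays where it is left, and meets a hard end after another 6 to 22 mm, found only by feel: home means pressed there with over 6 N for a moment (aim for 10); over 20 N is ramming.
- key (a joint): Press of the loader's round key: 0 up, 0.006 m fully down; sprung, 5 N at the bottom.
- key_top (a point): Middle of the top of the round white key, radius 14 mm, on top of the housing near its front edge, on the loader's centre line; press straight down. Its top is the highest point within 50 mm.
Things that resemble listed ones, but are neither listed nor needed, are in the scene too. What is shaped like the part that bears top_plate_c but green, red or turquoise is not meant.

How it is judged:
On the way, in this order (a step that is already met when the one before it is completed fails the run):
1. the top plate has been slid flat more than half-way onto the tray (y of top_plate_c in the frame of loader above 0 m and z of top_plate_c in the frame of loader below 0.05 m), for 0.05 s.
2. the plate has pushed the stop bar to its hard end and presses it there with over 6 N (sliding takes 4 N) (y of top_plate_c in the frame of bar_face above -0.0665 m and x of top_plate_c in the frame of loader between -0.005 and 0.005 m and z of top_plate_c in the frame of loader below 0.047 m and angle between top_plate_c's own z axis and vertical below 0.05 rad and angle between the y axis of top_plate_c and the y axis of loader, either way round below 0.07 rad and contact force between top_plate and stop_bar above 6 N), for 0.03 s.
3. the key is pressed down (4.5 mm or more) with the plate home (y of top_plate_c in the frame of bar_face above -0.0665 m and x of top_plate_c in the frame of loader between -0.005 and 0.005 m and z of top_plate_c in the frame of loader below 0.047 m and angle between top_plate_c's own z axis and vertical below 0.05 rad and angle between the y axis of top_plate_c and the y axis of loader, either way round below 0.07 rad and value of joint key above 0.0045 m), for 0.05 s.
At the end, for the whole second after the job is handed in: The top plate lies flat at rest on the tray between the rails (within 5 mm of the centre line), its leading end against the stop bar (gap under 2.5 mm), which it has pressed home; the two lower plates within 6 mm of where they were; the key up again (y of top_plate_c in the frame of bar_face above -0.0665 m and x of top_plate_c in the frame of loader between -0.005 and 0.005 m and z of top_plate_c in the frame of loader below 0.047 m and angle between top_plate_c's own z axis and vertical below 0.05 rad and angle between the y axis of top_plate_c and the y axis of loader, either way round below 0.07 rad and distance of each of middle_plate_c, bottom_plate_c from where it was at the start of the episode below 0.006 m and value of joint key below 0.002 m and linear speed of top_plate below 0.01 m/s); the robot touches nothing.
It fails at once if the top plate is lifted (more than 4 mm above its height on the stack) or tipped (z of top_plate_c in the frame of loader above 0.05 m or angle between top_plate_c's own z axis and vertical above 0.12 rad).
It fails at once if a lower plate is shifted by more than 6 mm (not (distance of middle_plate_c from where it was at the start of the episode below 0.006 m) or not (distance of bottom_plate_c from where it was at the start of the episode below 0.006 m)).
It fails at once if the plate or the stop bar is rammed with over 20 N (contact force between any of the arm, the fingers and top_plate above 20 N or contact force between top_plate and stop_bar above 20 N).
It fails at once if another thing on the bench is pushed more than 30 mm (distance of any of cap0, cap1, reagent, jar, beaker, reservoir, marker from where it was at the start of the episode above 0.03 m).
It also fails if it takes over 61 s, if anything falls off the work surface, if the arm or the gripper's body presses on something with over 40 N, if the wrist force passes 120 N, or if a joint passes its speed limit or range.

## Robot

A 6-joint arm with a two-finger parallel gripper is mounted at the origin on the work surface. World frame = base frame: x ahead of the robot, y to its left, z up, the work surface at z = 0. Lengths are in m, angles in rad, forces in N, time in s.
With the tool pointing down it reaches from about 0.35 to 0.775 m from the base axis. Payload 5.5 kg.
Tool frame: the origin (TCP) lies between the finger pads; the fingertips stand 19 mm ahead of it and the grasp point (between the pads) is the TCP (env.tcp_to_tips is the distance from the TCP to the fingertips, in m); z points along the fingers, y is the direction in which the jaws open and shut (so a half turn about z gives the same grasp; the last joint's range is limited). The gripper opens to 85 mm and grips with 20 to 120 N. Pads are 22 mm wide; open, the fingers measure 114 mm over their backs; the gripper's body (76 mm by 85 mm) begins 54 mm behind the grasp point. The pads swing forward as they close: fully open they stand 13 mm farther back than shut.
Start: joints at [-1.32, 0.313, 0.046, 1.304, 0, 1.431], TCP at [0.219, -0.532, 0.25] pointing down, gripper open.
Joint ranges: [-2.76, 2.76], [-0.86, 1.69], [-1.03, 1.26], [-2.2, 2.34], [-1.47, 1.5], [-3.14, 3.14]. Speed limits (rad/s): [2.57, 2.57, 3.14, 3.14, 3.14, 3.14].

## Interface

Orientations are given as a unit quaternion [w, x, y, z].
In Python, from workcell import env, eyes, job gives the robot as it stands. The module is installed in compiled form; this text tells all that it offers.
- The arm moves only by the tool move_arm, never from a script. Its argument "commands" is a list of rows, each a list of 3 entries, a list of its own where there are three numbers: the shift along the world's x, y, z as a fraction of full scale, then the turn, a rotation vector about the world's x, y, z as a fraction of full scale, then the gripper command: -1 is shut, 1 is fully open, values between are in proportion. In form: [[[x, y, z], [wx, wy, wz], gripper], ...]. A call has 1 to 5 rows; each row shifts and turns the commanded pose from where the row before left it; what a row does not reach is not made up. Full scale, the value 1, is 0.04 m for a shift and 8 degrees for a turn. A row lasts 1/10 s, in which the tool goes at most 50 mm and 8.59 degrees, less where a joint would pass 70% of its speed; a pose out of reach is approached as far as the arm can. A call with a number of a shift or a turn outside -1 to 1 is refused whole. A call with a gripper value outside its range is refused whole. The fingers move at their own pace and stop on an object; "newtons" is the grip in N (left out, the last holds). Time passes only in rows, so rows that do not move let the fingers close. It gives the time, the measured TCP pose, the force and the opening at its end, in the units of the state.
- env.get_state(): the state, without advancing time (a new reading comes with each control period).
- eyes.read_camera(name): name is "scene" or "top"; returns a dict with "frame" (384x512x3 uint8, red, green, blue), "mtx" (3x3 intrinsics, pixels), "k1" (the pictures are not rectified: a ray, as slopes to the right and down, at radius r is drawn at 1 + k1 r^2 times it, then the intrinsics apply), "camera_from_world" (4x4, takes a point from world to camera coordinates). Camera axes: x right, y down, z forward; pixel columns grow to the right and rows downward; lengths in m; the calibration is good to about 2 mm. A picture is of the moment at which its call begins. There is no depth.
- job.hand_in(): hands the job in, once; it reports no verdict.
The state is a dict: "clock": time; "joint_pos": joint angles; "qvel": joint speeds; "tau": joint torques, N m; "tcp_pos": TCP position; "orientation": TCP orientation; "wrist_force": force on the tool from outside, world axes, zero at the start; "ft_torque": the same for the moment, N m; "finger_gap": finger opening in m.
Only numpy, scipy, OpenCV 4.12 (cv2) and the standard library are available. Lean on these libraries where they do the work, as an engineer would, in place of code of your own. Each camera call takes 0.05 s, during which the arm holds its last target.

## Working session

There is one attempt and no reset: what is moved stays moved. The work goes in short steps, Python scripts to look and compute and a tool call to move; the robot and the scene stay as the last step left them, time stands still between calls to the robot, and variables do not carry over. Pictures are saved under pics/ and viewed, and the job is handed in when it is done.

Besides the shell and the picture viewer there is one more tool, called after "Emit:" as a command line: name --argument value ..., lists and objects as JSON in quotes. move_arm: Moves the arm, as the interface text tells. Its arguments: {"type":"object","properties":{"commands":{"type":"array","items":{"type":"array"}},"newtons":{"type":"number"}},"required":["commands"]}

```bash
mkdir -p pics; cat > h.py <<'E'
import numpy as np, cv2
from workcell import env, eyes, job
def cap(n,f):
    c=eyes.read_camera(n); cv2.imwrite('pics/'+f+'.png',c['frame'][:,:,::-1]); np.savez('pics/'+f+'.npz',**c); return c
def ld(f): return dict(np.load('pics/'+f+'.npz'))
def rays(c,px):
    px=np.array(px,float).reshape(-1,1,2); D=np.array([float(c['k1']),0,0,0,0])
    # undistort (cv2 model: x*(1+k1 r^2))
    u=cv2.undistortPoints(px,c['mtx'],D).reshape(-1,2)
    T=c['camera_from_world']; R=T[:3,:3]; o=-R.T@T[:3,3]
    d=np.c_[u,np.ones(len(u))]@R
    return o,d
def onz(c,px,z):
    o,d=rays(c,px); return o+d*((z-o[2])/d[:,2])[:,None]
def proj(c,P):
    T=c['camera_from_world']; D=np.array([float(c['k1']),0,0,0,0])
    return cv2.projectPoints(np.array(P,float).reshape(-1,3),cv2.Rodrigues(T[:3,:3])[0],T[:3,3],c['mtx'],D)[0].reshape(-1,2)
def tri(c1,p1,c2,p2):
    o1,d1=rays(c1,p1);o2,d2=rays(c2,p2);d1=d1[0];d2=d2[0]
    s=np.linalg.lstsq(np.c_[d1,-d2],o2-o1,rcond=None)[0]
    a=o1+s[0]*d1;b=o2+s[1]*d2; return (a+b)/2,np.linalg.norm(a-b)
E
python3 - <<'E'
from h import *
for n in('top','scene'):
    c=cap(n,n+'0'); print(n,c['mtx'].tolist(),c['k1'],c['camera_from_world'].round(3).tolist())
    cv2.imwrite(f'pics/{n}0b.png',cv2.resize(c['frame'][:,:,::-1],(800,600),interpolation=cv2.INTER_CUBIC))
print(env.get_state())
E
```

```text
top [[477.6875855595122, 0.0, 242.54494060176359], [0.0, 477.6875855595122, 193.04264761837788], [0.0, 0.0, 1.0]] -0.16384070247843494 [[-0.015, -0.999, 0.03, -0.029], [-0.999, 0.014, -0.035, 0.536], [0.035, -0.03, -0.999, 1.206], [0.0, 0.0, 0.0, 1.0]]
scene [[413.9605543404068, 0.0, 246.47721830915287], [0.0, 413.9605543404068, 194.25481974744662], [0.0, 0.0, 1.0]] -0.14670218623413564 [[0.475, 0.88, 0.015, -0.249], [0.507, -0.259, -0.822, -0.206], [-0.719, 0.398, -0.569, 1.324], [0.0, 0.0, 0.0, 1.0]]
{'clock': 0.1, 'joint_pos': array([-1.31957109e+00,  3.13928915e-01,  4.51122666e-02,  1.30362056e+00,
        1.72044605e-05,  1.43122115e+00]), 'qvel': array([-4.80503059e-04, -9.76076874e-04,  2.26762551e-03, -6.68265501e-04,
       -1.80085239e-03, -7.72855837e-06]), 'tau': array([ 2.57321371e-03, -4.81725097e+01,  2.99244064e+01,  1.28087652e-02,
       -1.20977970e-04, -1.85231090e-05]), 'tcp_pos': array([ 0.21893661, -0.53123035,  0.24950402]), 'orientation': array([-8.19644632e-04,  9.80969716e-01,  1.94159066e-01, -3.71886300e-05]), 'wrist_force': array([-0.93974289, -0.0425741 ,  0.12899231]), 'ft_torque': array([-0.04827242,  0.03462148,  0.02752583]), 'finger_gap': 0.08547239802895487}
```

View pics/top0b.png

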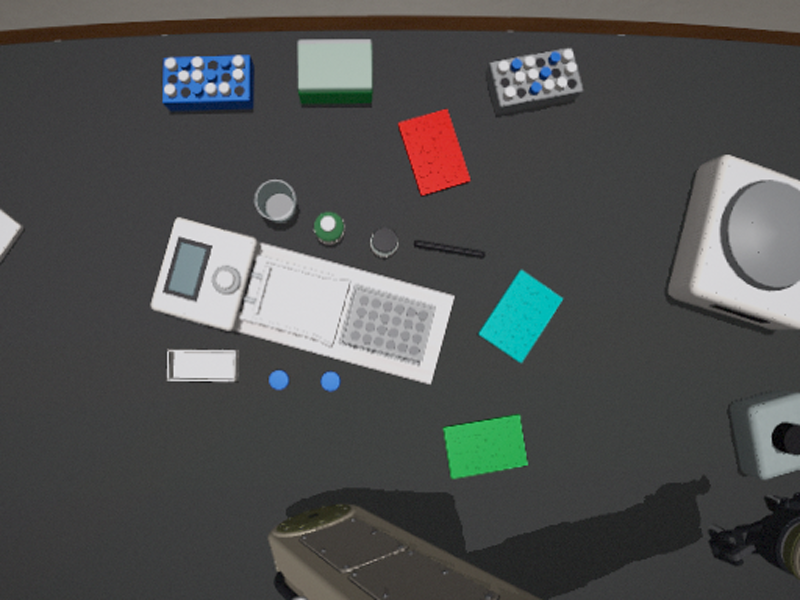

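View pics/scene0b.png

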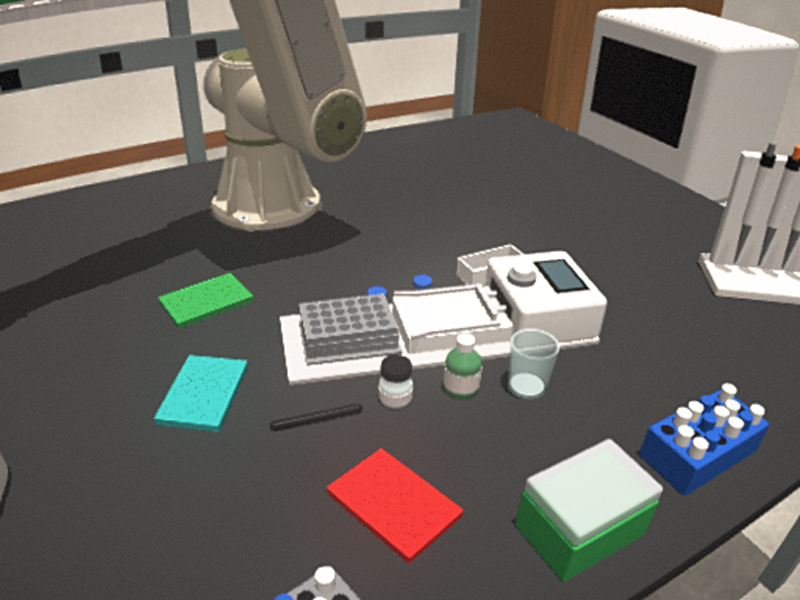

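```bash
python3 - <<'E'
from h import *
c=ld('top0'); f=c['frame'][:,:,::-1]
cv2.imwrite('pics/z1.png',cv2.resize(f[135:250,90:300],None,fx=3.8,fy=3.8,interpolation=cv2.INTER_CUBIC))
c=ld('scene0'); f=c['frame'][:,:,::-1]
cv2.imwrite('pics/z2.png',cv2.resize(f[150:250,170:400],None,fx=3.4,fy=3.4,interpolation=cv2.INTER_CUBIC))
E
```

```text
(no output)
```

View pics/z1.png

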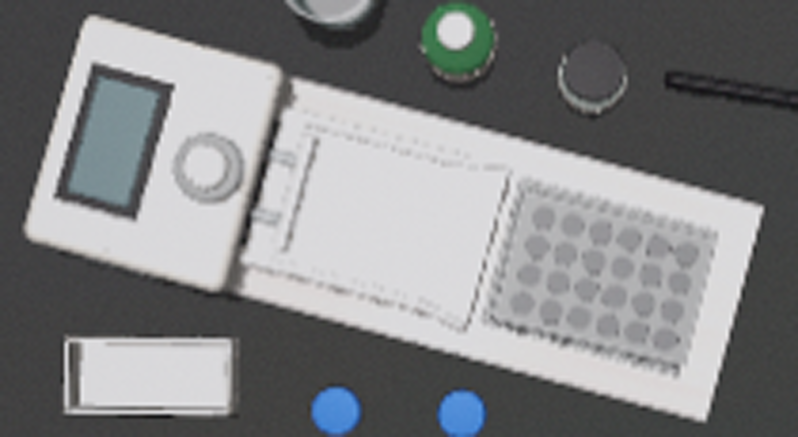

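View pics/z2.png

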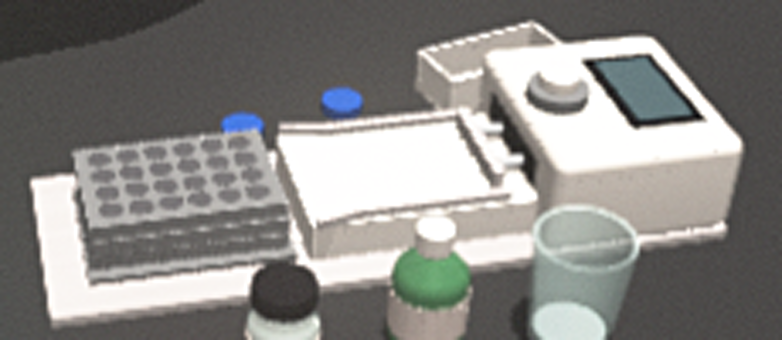

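```bash
python3 - <<'E'
from h import *
c=ld('top0'); f=c['frame']
def z(p): return (np.array(p,float)+.5)/3.8-.5+np.array([90,135])
# white mask of loader
g=cv2.cvtColor(f,cv2.COLOR_RGB2GRAY); 
print(g[165:225:6,215:290:5])
m=(g>110).astype(np.uint8)
n,l,s,_=cv2.connectedComponentsWithStats(m); 
i=l[int(z((400,200))[1]),int(z((400,200))[0])]; cn=cv2.findContours((l==i).astype(np.uint8),0,1)[0][0]; print(s[i])
# manual points
base=onz(c,[z(p) for p in [(763,205),(708,421)]],0.006)
print('base corners',base.round(4),np.linalg.norm(base[0]-base[1]))
H=onz(c,[z(p) for p in [(92,15),(285,68),(222,293),(25,235)]],.08);print('housing',H.round(4))
P=onz(c,[z(p) for p in [(523,180),(718,235),(683,373),(487,322)]],.052);print('plate',P.round(4),P.mean(0),[np.linalg.norm(P[k]-P[k-1]) for k in range(4)])
for k in range(4):
  d=P[k]-P[k-1];print(np.degrees(np.arctan2(d[1],d[0])))
for k in range(4):
  d=H[k]-H[k-1];print('H',np.degrees(np.arctan2(d[1],d[0])),np.linalg.norm(d))
d=base[1]-base[0];print(np.degrees(np.arctan2(d[1],d[0])))
E
```

```text
[[ 66  68  68  66  64  67  38  66  68  66  66  66  65  66  65]
 [218 219 174  65  66  65  68  66  65  65  66  66  67  65  67]
 [218 219 219 218 218 217 191  76  69  68  67  65  65  66  66]
 [218 217 218 176 208 218 218 217 217 218 215 125  67  66  67]
 [218 218 182 181 175 181 168 179 206 218 218 217 217 218 217]
 [218 142 166 182 180 151 148 151 158 178 181 174 186 218 219]
 [218 217 181 151 170 150 151 179 161 118 155 145 177 218 218]
 [218 178 179 151 152 180 149 179 157 147 174 150 186 219 217]
 [148 179 151 171 169 179 141 147 175 149 169 175 217 217  64]
 [218 128 183 179 138 148 163 147 171 175 158 176 217 218  68]]
[ 152  155  139   91 7676]
base corners [[ 0.5452 -0.1598  0.006 ]
 [ 0.4004 -0.12    0.006 ]] 0.1501575743435189
housing [[0.6695 0.2754 0.08  ]
 [0.6332 0.1515 0.08  ]
 [0.4914 0.1927 0.08  ]
 [0.5298 0.3189 0.08  ]]
plate [[ 0.5616  0.0018  0.052 ]
 [ 0.5242 -0.124   0.052 ]
 [ 0.4353 -0.0998  0.052 ]
 [ 0.4703  0.0263  0.052 ]] [ 0.49784434 -0.04892616  0.052     ] [np.float64(0.09456822153059222), np.float64(0.131235138873403), np.float64(0.09216594348775643), np.float64(0.13084962499905342)]
-15.03362636769205
-106.56211375987434
164.75288145781244
74.48573680162588
H -17.293473529651706 0.1463229604808126
H -106.3196755956988 0.12903339073922623
H 163.82197614361385 0.1476527510446394
H 73.09365007151098 0.1318921271600991
164.66159314811705
```

```bash
python3 - <<'E'
from h import *
c=ld('top0'); f=c['frame']; print('cam',rays(c,[[0,0]])[0])
def z(p): return (np.array(p,float)+.5)/3.8-.5+np.array([90,135])
g=cv2.cvtColor(f,cv2.COLOR_RGB2GRAY).astype(float)
def edge(a,b,thr,w=4,n=80,sgn=None,trim=.05):
    a,b=z(a),z(b); t=(b-a)/np.linalg.norm(b-a); nn=np.array([-t[1],t[0]])
    out=[]
    s=np.linspace(-w,w,81)
    for k in np.linspace(trim,1-trim,n):
        q=a+(b-a)*k+s[:,None]*nn
        v=cv2.remap(g.astype(np.float32),q[:,:1].astype(np.float32),q[:,1:].astype(np.float32),1).ravel()
        x=np.where(np.diff(np.sign(v-thr))!=0)[0]
        if len(x): 
            j=x[np.argmin(abs(s[x]))]; out.append(q[j]+ (thr-v[j])/(v[j+1]-v[j])*(q[j+1]-q[j]))
    return np.array(out)
def fit(P):
    P=P[:,:2]
    for _ in range(4):
        vx,vy,x,y=cv2.fitLine(P.astype(np.float32),cv2.DIST_HUBER,0,1e-4,1e-4).ravel()
        r=abs((P[:,0]-x)*-vy+(P[:,1]-y)*vx); P=P[r<max(.0008,2*np.median(r))]
    return np.array([x,y]),np.array([vx,vy]),r.mean(),len(P)
def inter(A,B):
    k=np.linalg.solve(np.c_[A[1],-B[1]],B[0]-A[0]);return A[0]+k[0]*A[1]
L={}
for nm,a,b,thr,zz in [('bU',(295,78),(763,205),140,.006),('bL',(235,293),(708,421),140,.006),('bR',(763,205),(708,421),140,.006),
  ('hU',(110,20),(270,64),140,.08),('hL',(45,243),(210,290),140,.08),('hB',(85,40),(30,215),140,.08),
  ('pU',(523,180),(718,235),200,.052),('pR',(718,235),(683,373),200,.052),('pL',(487,322),(683,373),200,.052),('pF',(523,180),(487,322),200,.052)]:
    e=edge(a,b,thr); w=onz(c,e,zz); F=fit(w); L[nm]=F
    ang=np.degrees(np.arctan2(F[1][1],F[1][0])); print(nm,'%.2f'%(ang%180),F[0].round(4),'res',F[2],F[3])
for nm,(k) in {'base':('bU','bR','bL'),'plate':('pU','pR','pL')}.items():
    A=inter(L[k[0]],L[k[1]]);B=inter(L[k[2]],L[k[1]]);print(nm,A,B,np.linalg.norm(A-B))
C=[inter(L['pU'],L['pR']),inter(L['pL'],L['pR']),inter(L['pL'],L['pF']),inter(L['pU'],L['pF'])]
print(np.round(C,4),np.mean(C,0))
A=inter(L['hU'],L['hB']);B=inter(L['hL'],L['hB']);print('house',A,B,np.linalg.norm(A-B))
E
```

```text
cam [ 4.93182599e-01 -9.52000913e-05  1.22397527e+00]
bU 73.80 [0.5926 0.0053] res 0.00021027131342305129 80
bL 73.85 [0.4402 0.0203] res 0.00023512590356344833 80
bR 163.82 [ 0.471  -0.1389] res 0.00023239706125944472 80
hU 73.80 [0.6501 0.2092] res 0.0001845525748345213 80
hL 73.88 [0.5088 0.2529] res 0.00017511651761422542 80
hB 163.52 [0.5989 0.3006] res 0.00019430081250986032 80
pU 73.97 [ 0.5447 -0.0642] res 0.00031871856394463004 62
pR 165.07 [ 0.4759 -0.1112] res 0.0004239595522205575 78
pL 73.78 [ 0.4498 -0.0355] res 0.0003377275862537196 58
pF 163.76 [0.5065 0.0209] res 0.00030494478077091903 64
base [ 0.544497   -0.16020907] [ 0.40010193 -0.11831693] 0.15034923
plate [ 0.52725106 -0.12492304] [ 0.43120748 -0.09931876] 0.099397935
[[ 0.5273 -0.1249]
 [ 0.4312 -0.0993]
 [ 0.4693  0.0317]
 [ 0.5643  0.0041]] [ 0.49802345 -0.04711032]
house [0.6705098  0.27942246] [0.5285829 0.3213996] 0.14800452
```

```bash
python3 - <<'E'
from h import *
c=ld('top0'); f=c['frame'][:,:,::-1]
a=np.clip((f[175:242,210:285].astype(float)-60)*1.5,0,255).astype(np.uint8)
cv2.imwrite('pics/z3.png',cv2.resize(a,None,fx=8,fy=8,interpolation=cv2.INTER_NEAREST))
c=ld('scene0'); f=c['frame'][:,:,::-1]
cv2.imwrite('pics/z4.png',cv2.resize(f[180:240,178:275],None,fx=8,fy=8,interpolation=cv2.INTER_CUBIC))
E
```

```text
(no output)
```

View pics/z3.png

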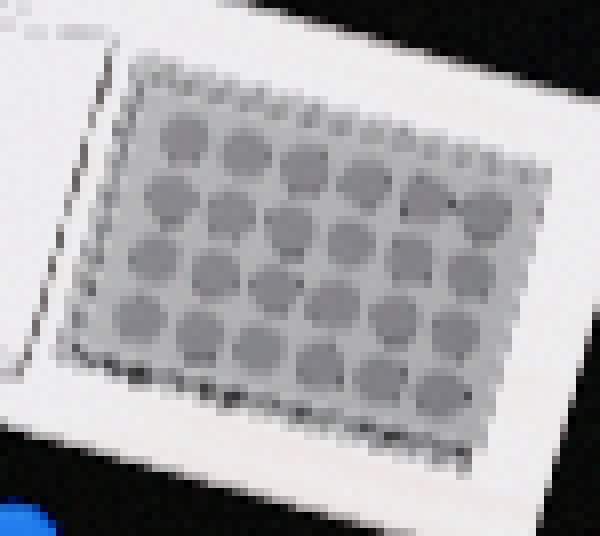

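View pics/z4.png

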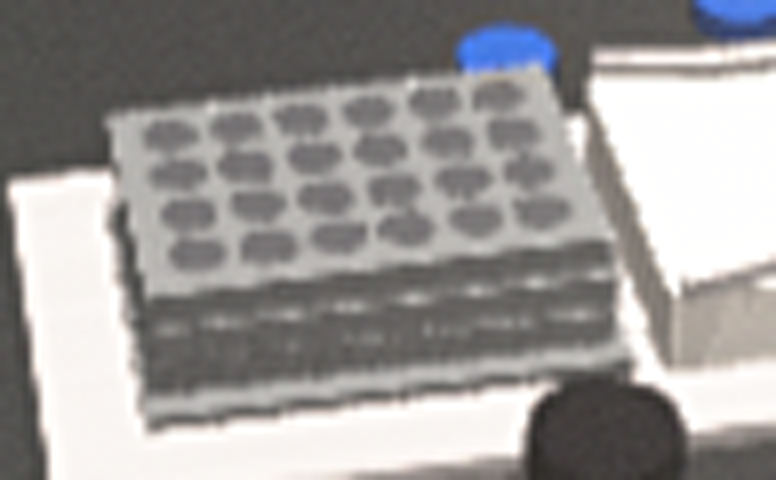

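```bash
python3 - <<'E'
from h import *
o=np.array([.52661,.04802]); th=np.radians(73.83);u=np.array([np.cos(th),np.sin(th)]);v=np.array([u[1],-u[0]])
def lo(w): d=np.atleast_2d(w)[:,:2]-o; return np.c_[d@v,d@u]*1000
c=ld('top0'); g=cv2.cvtColor(c['frame'],cv2.COLOR_RGB2GRAY).astype(np.float32)
q=np.array([(185,138),(486,215),(442,392),(138,318)])
# refine all 24 by grid + local darkness centroid
P=[];I=[]
for i in range(6):
  for j in range(4):
    a,b=i/5,j/3
    p=(q[0]*(1-a)+q[1]*a)*(1-b)+(q[3]*(1-a)+q[2]*a)*b
    p=(p+.5)/8-.5+[210,175]
    for _ in range(3):
      pt=cv2.getRectSubPix(g,(7,7),tuple(map(float,p))); w=np.clip(172-pt,0,30); yy,xx=np.mgrid[-3:4,-3:4]; w=w*(xx**2+yy**2<=12)
      p=p+[ (w*xx).sum()/w.sum(),(w*yy).sum()/w.sum()]
    P.append(p);I.append([2.5-i,j-1.5])
W=lo(onz(c,P,.052)) ; I=np.array(I)
A=np.c_[I,np.ones(24)]; X,r,_,_=np.linalg.lstsq(A,W,rcond=None); print(X,np.sqrt(r/24))  # rows:y-pitch,x-pitch... centre
print('yaw deg',np.degrees(np.arctan2(-X[0,0],X[0,1])))
ctr=o+X[2,0]/1e3*v+X[2,1]/1e3*u;print('centre world',ctr)
# scene check
s=ld('scene0')
T=lambda x,y,z:np.r_[o+x/1e3*v+y/1e3*u,z]
print('scene plate corners',((proj(s,[T(X[2,0]+a*43,X[2,1]+b*64,.052) for a,b in((1,1),(1,-1),(-1,-1),(-1,1))])-[178,180]+.5)*8).round())
# key: top view & scene
zt=(np.array([[207,165]])+.5)/3.8-.5+[90,135]; zs=(np.array([[562,76]])+.5)/3.4-.5+[170,150]
p,e=tri(c,zt,s,zs);print('key tri',p,e,lo(p))
# bar face (z1 line 317,140 - 287,250), top height?
zb=(np.array([[318,140],[287,250]])+.5)/3.8-.5+[90,135]
for h in(.0385,.05,.055): print(h,lo(onz(c,zb,h)))
E
```

```text
[[  -0.41656022   19.02863757]
 [ -18.93011209   -0.36475058]
 [  -1.39674402 -102.25244139]] [0.49428802 0.2955175 ]
yaw deg 1.2540745944671168
centre world [ 0.49679241 -0.04979832]
scene plate corners [[610. 239.]
 [137. 294.]
 [104. 113.]
 [543.  65.]]
key tri [0.57195446 0.19927262 0.10024741] 0.0031902993295802803 [[  1.42854067 157.89690972]]
0.0385 [[ 37.00689353 101.96800981]
 [-37.71348879 102.17569024]]
0.05 [[ 36.46644167 100.44024932]
 [-37.52909686 100.64591509]]
0.055 [[ 36.23146259  99.77600563]
 [-37.44892646  99.98079546]]
```

Emit:
move_arm --commands '[[[0.63,0.98,0],[0,0,0.9],-1],[[0.63,0.98,0],[0,0,0.9],-1],[[0.63,0.98,0],[0,0,0.9],-1],[[0.63,0.98,0],[0,0,0.9],-1],[[0.63,0.98,0],[0,0,0.9],-1]]' --newtons 40

```text
clock: 0.6
tcp_pos: [0.3455, -0.3339, 0.25]
orientation: [-0.0, 0.872, 0.49, 0.0]
wrist_force: [1.8, -0.2, 0.4]
finger_gap: 0.0123
```

Emit:
move_arm --commands '[[[0.63,0.98,-0.5],[0,0,0.7],-1],[[0.63,0.98,-0.5],[0,0,0.7],-1],[[0.63,0.98,-0.5],[0,0,0.5],-1],[[0.63,0.98,-0.5],[0,0,0],-1],[[0.63,0.98,-0.5],[0,0,0],-1]]'

```text
clock: 1.1
tcp_pos: [0.4698, -0.1406, 0.1509]
orientation: [0.0, 0.801, 0.599, 0.0]
wrist_force: [1.3, -0.8, -0.3]
finger_gap: -0.0
```

```bash
cat >> h.py <<'E'
o=np.array([.52661,.04802]); th=np.radians(73.83);u=np.array([np.cos(th),np.sin(th)]);v=np.array([u[1],-u[0]])
def lo(w): d=np.atleast_2d(w)[:,:2]-o; return np.c_[d@v,d@u]*1000
def T(x,y,z): return np.r_[o+x/1e3*v+y/1e3*u,z]
def st(tgt=None):
    s=env.get_state(); p=s['tcp_pos']; q=s['orientation']; 
    from scipy.spatial.transform import Rotation as Ro
    R=Ro.from_quat(q,scalar_first=True).as_matrix()
    print('t',s['clock'],'loader',lo(p).round(2),'z',p[2].round(4),'jaw deg',np.degrees(np.arctan2(R[1,1],R[0,1])).round(2),'zax',R[:,2].round(3),'F u,v,z',(s['wrist_force'][:2]@u).round(2),(s['wrist_force'][:2]@v).round(2),s['wrist_force'][2].round(2),'gap',s['finger_gap'])
    if tgt is not None: print('delta/0.04',((T(*tgt)-p)/.04).round(3))
E
python3 -c "
from h import *
st((-1.4,-192,.0635))"
```

```text
t 1.1 loader [[  -2.04 -197.  ]] z 0.1509 jaw deg -16.41 zax [ 0. -0. -1.] F u,v,z -0.42 1.45 -0.33 gap -2.4534076758863486e-05
delta/0.04 [ 0.05   0.116 -2.184]
```

Emit:
move_arm --commands '[[[0.03,0.05,-0.7],[0,0,0.02],-1],[[0,0,-0.7],[0,0,0],-1],[[0,0,-0.6],[0,0,0],-1],[[0,0,-0.18],[0,0,0],-1],[[0,0,0],[0,0,0],-1]]'

```text
clock: 1.6
tcp_pos: [0.4694, -0.1399, 0.0635]
orientation: [-0.001, 0.8, 0.6, -0.001]
wrist_force: [0.7, -0.4, -0.2]
finger_gap: -0.0001
```

```bash
python3 - <<'E'
from h import *
st((-1.4,-180,.0635))
for n in('top','scene'): cap(n,n+'1')
f=ld('top1')['frame'][:,:,::-1]; cv2.imwrite('pics/a1.png',cv2.resize(f[135:250,150:300],None,fx=5,fy=5,interpolation=cv2.INTER_CUBIC))
f=ld('scene1')['frame'][:,:,::-1]; cv2.imwrite('pics/a2.png',cv2.resize(f[130:250,160:340],None,fx=4,fy=4,interpolation=cv2.INTER_CUBIC))
st()
E
```

```text
t 1.6 loader [[  -2.62 -196.47]] z 0.0635 jaw deg -16.25 zax [-0.003  0.001 -1.   ] F u,v,z -0.2 0.81 -0.21 gap -8.73767104541584e-05
delta/0.04 [0.144 0.387 0.   ]
t 1.7 loader [[  -0.86 -196.9 ]] z 0.0653 jaw deg -16.27 zax [ 0.001 -0.    -1.   ] F u,v,z 0.61 0.23 0.03 gap -0.00013172854302755016
```

View pics/a2.png

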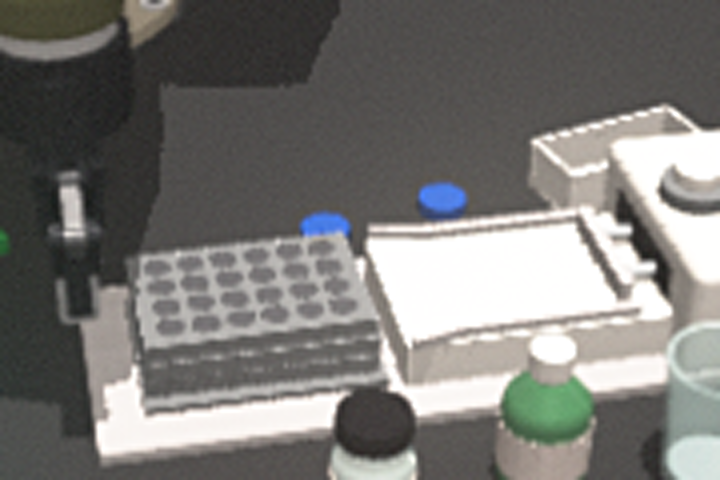

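```bash
python3 - <<'E'
from h import *
s=ld('scene1')
for z in(.04,.0445,.05): 
  for x,y in ((-15,-207),(14,-207),(14,-186)): print(z,x,y,((proj(s,[T(x,y,z)])+.5-[160,130])*4).round())
E
```

```text
0.04 -15 -207 [[ 58. 311.]]
0.04 14 -207 [[ 61. 343.]]
0.04 14 -186 [[100. 338.]]
0.0445 -15 -207 [[ 57. 305.]]
0.0445 14 -207 [[ 61. 336.]]
0.0445 14 -186 [[ 99. 332.]]
0.05 -15 -207 [[ 56. 297.]]
0.05 14 -207 [[ 60. 328.]]
0.05 14 -186 [[ 99. 324.]]
```

Emit:
move_arm --commands '[[[0,0,0],[0,0,0],-1],[[0,0,0],[0,0,0],-1]]'

```text
clock: 1.9
tcp_pos: [0.4713, -0.141, 0.0657]
orientation: [0.001, 0.8, 0.6, 0.001]
wrist_force: [-0.2, 0.2, -0.8]
finger_gap: 0.0003
```

```bash
python3 -c "
from h import *
st((-1.4,-180,.0635))"
```

```text
t 1.9 loader [[  -0.48 -197.  ]] z 0.0657 jaw deg -16.27 zax [ 0.002 -0.001 -1.   ] F u,v,z 0.17 -0.22 -0.81 gap 0.00033615652081079667
delta/0.04 [ 0.096  0.414 -0.055]
```

Emit:
move_arm --commands '[[[0,0,0],[0,0,0],-1]]'

```text
clock: 2.0
tcp_pos: [0.471, -0.1408, 0.0653]
orientation: [0.001, 0.8, 0.6, 0.0]
wrist_force: [0.6, 0.1, -0.3]
finger_gap: 0.0
```

Emit:
move_arm --commands '[[[0,0,0],[0,0,0],-1]]'

```text
clock: 2.1
tcp_pos: [0.4707, -0.1406, 0.065]
orientation: [0.0, 0.8, 0.6, 0.0]
wrist_force: [-0.2, -0.6, -0.0]
finger_gap: 0.0002
```

```bash
python3 -c "
from h import *
st((-1.4,-180,.0640))"
```

```text
t 2.1 loader [[  -1.13 -196.76]] z 0.065 jaw deg -16.26 zax [ 0.001 -0.    -1.   ] F u,v,z -0.59 -0.04 -0.04 gap 0.0002021464038030089
delta/0.04 [ 0.11   0.404 -0.026]
```

Emit:
move_arm --commands '[[[0.017,0.058,-0.01],[0,0,0],-1],[[0.017,0.058,-0.01],[0,0,0],-1],[[0.017,0.058,0],[0,0,0],-1],[[0.017,0.058,0],[0,0,0],-1],[[0.017,0.058,0],[0,0,0],-1]]'

```text
clock: 2.6
tcp_pos: [0.4739, -0.1285, 0.0637]
orientation: [-0.0, 0.8, 0.6, 0.0]
wrist_force: [0.5, 0.1, -0.5]
finger_gap: 0.0002
```

```bash
python3 -c "
from h import *
st((-1.4,-180,.0640))"
```

```text
t 2.6 loader [[  -1.44 -184.24]] z 0.0637 jaw deg -16.24 zax [ 0.  0. -1.] F u,v,z 0.23 0.43 -0.52 gap 0.00024115823592660814
delta/0.04 [0.031 0.101 0.008]
```

Emit:
move_arm --commands '[[[0.01,0.036,0],[0,0,0],-1],[[0.01,0.036,0],[0,0,0],-1],[[0.01,0.036,0],[0,0,0],-1],[[0.01,0.036,0],[0,0,0],-1],[[0.01,0.036,0],[0,0,0],-1]]'

```text
clock: 3.1
tcp_pos: [0.4759, -0.1217, 0.0637]
orientation: [0.0, 0.8, 0.6, -0.0]
wrist_force: [-0.6, -0.3, -0.9]
finger_gap: -0.0
```

Emit:
move_arm --commands '[[[0.01,0.036,0],[0,0,0],-1],[[0.01,0.036,0],[0,0,0],-1],[[0.01,0.036,0],[0,0,0],-1],[[0.01,0.036,0],[0,0,0],-1],[[0.01,0.036,0],[0,0,0],-1]]'

```text
clock: 3.6
tcp_pos: [0.4779, -0.1144, 0.0637]
orientation: [0.0, 0.8, 0.6, 0.0]
wrist_force: [-0.5, -1.0, 0.7]
finger_gap: 0.0002
```

```bash
python3 -c "
from h import *
st((-1.0,-100,.0640))"
```

```text
t 3.6 loader [[  -1.58 -169.52]] z 0.0637 jaw deg -16.25 zax [ 0. -0. -1.] F u,v,z -1.07 -0.21 0.68 gap 0.00018538526674175918
delta/0.04 [0.498 1.665 0.007]
```

Emit:
move_arm --commands '[[[0.022,0.072,0],[0,0,0],-1],[[0.022,0.072,0],[0,0,0],-1],[[0.022,0.072,0],[0,0,0],-1],[[0.022,0.072,0],[0,0,0],-1],[[0.022,0.072,0],[0,0,0],-1]]'

```text
clock: 4.1
tcp_pos: [0.4823, -0.0998, 0.0637]
orientation: [0.0, 0.8, 0.6, 0.0]
wrist_force: [-1.1, -0.0, -0.3]
finger_gap: 0.0003
```

Emit:
move_arm --commands '[[[0.022,0.072,0],[0,0,0],-1],[[0.022,0.072,0],[0,0,0],-1],[[0.022,0.072,0],[0,0,0],-1],[[0.022,0.072,0],[0,0,0],-1],[[0.022,0.072,0],[0,0,0],-1]]'

```text
clock: 4.6
tcp_pos: [0.4867, -0.0854, 0.0637]
orientation: [0.0, 0.8, 0.6, 0.0]
wrist_force: [-1.0, -1.0, 0.2]
finger_gap: 0.0
```

```bash
python3 - <<'E'
from h import *
st((-1.0,-100,.0640))
for n in('scene',): cap(n,n+'2')
f=ld('scene2')['frame'][:,:,::-1]; cv2.imwrite('pics/b2.png',cv2.resize(f[130:250,160:340],None,fx=4,fy=4,interpolation=cv2.INTER_CUBIC))
E
```

```text
t 4.6 loader [[  -1.14 -139.24]] z 0.0637 jaw deg -16.25 zax [ 0. -0. -1.] F u,v,z -1.29 -0.69 0.17 gap 1.4861807023706073e-05
delta/0.04 [0.277 0.941 0.007]
```

View pics/b2.png

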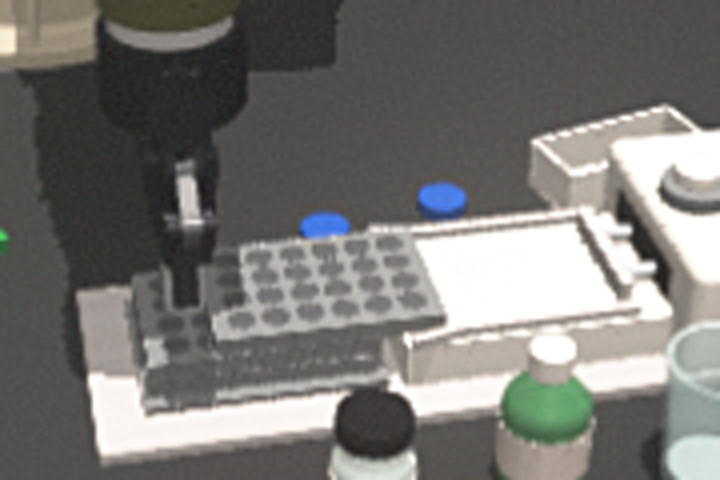

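Emit:
move_arm --commands '[[[0.022,0.072,0],[0,0,0],-1],[[0.022,0.072,0],[0,0,0],-1],[[0.022,0.072,0],[0,0,0],-1],[[0.022,0.072,0],[0,0,0],-1],[[0.022,0.072,0],[0,0,0],-1]]'

```text
clock: 5.15
tcp_pos: [0.4911, -0.071, 0.0637]
orientation: [0.0, 0.8, 0.6, 0.0]
wrist_force: [0.0, -0.2, 0.8]
finger_gap: -0.0
```

Emit:
move_arm --commands '[[[0.022,0.072,0],[0,0,0],-1],[[0.022,0.072,0],[0,0,0],-1],[[0.022,0.072,0],[0,0,0],-1],[[0.022,0.072,0],[0,0,0],-1],[[0.022,0.072,0],[0,0,0],-1]]'

```text
clock: 5.65
tcp_pos: [0.4955, -0.0566, 0.0637]
orientation: [0.0, 0.8, 0.6, 0.0]
wrist_force: [0.1, -1.0, 0.4]
finger_gap: 0.0001
```

Emit:
move_arm --commands '[[[0.022,0.072,0],[0,0,0],-1],[[0.022,0.072,0],[0,0,0],-1],[[0.022,0.072,0],[0,0,0],-1],[[0.022,0.072,0],[0,0,0],-1],[[0.022,0.072,0],[0,0,0],-1]]'

```text
clock: 6.15
tcp_pos: [0.5, -0.0422, 0.0638]
orientation: [0.0, 0.8, 0.6, 0.0]
wrist_force: [-0.9, -1.3, 0.9]
finger_gap: -0.0
```

Emit:
move_arm --commands '[[[0.022,0.072,0],[0,0,0],-1],[[0.022,0.072,0],[0,0,0],-1],[[0.022,0.072,0],[0,0,0],-1],[[0.022,0.072,0],[0,0,0],-1],[[0.022,0.072,0],[0,0,0],-1]]'

```text
clock: 6.65
tcp_pos: [0.5042, -0.0277, 0.0636]
orientation: [-0.0, 0.8, 0.6, 0.0]
wrist_force: [0.6, -0.7, 0.2]
finger_gap: -0.0005
```

```bash
python3 - <<'E'
from h import *
st((-0.5,-50,.0640))
for n in('scene',): cap(n,n+'3')
f=ld('scene3')['frame'][:,:,::-1]; cv2.imwrite('pics/b3.png',cv2.resize(f[130:250,160:340],None,fx=4,fy=4,interpolation=cv2.INTER_CUBIC))
E
```

```text
t 6.65 loader [[ -0.42 -78.93]] z 0.0636 jaw deg -16.25 zax [-0.  0. -1.] F u,v,z -0.52 0.81 0.17 gap -0.0005402224476908248
delta/0.04 [0.2   0.695 0.01 ]
```

View pics/b3.png

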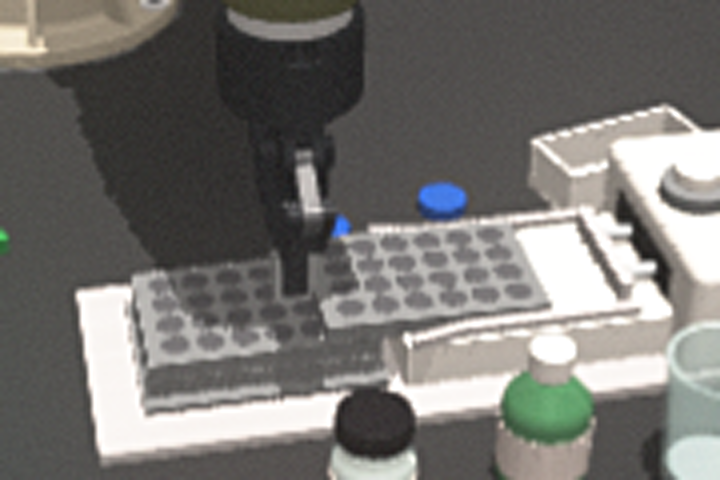

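```bash
python3 - <<'E'
from h import *
c=ld('scene3')
for p in((548,304),(513,224),(327,327)): print(lo(onz(c,[(np.array(p)+.5)/4-.5+[160,130]],.0505)))
p=(629,296); print('bar bottom corner',lo(onz(c,[(np.array(p)+.5)/4-.5+[160,130]],.039)))
E
```

```text
[[44.31275872 58.28967213]]
[[-36.19163619  62.5575581 ]]
[[ 41.48436711 -65.49523106]]
bar bottom corner [[ 31.05641517 112.07327272]]
```

Emit:
move_arm --commands '[[[0.021,0.072,0],[0,0,0],-1],[[0.021,0.072,0],[0,0,0],-1],[[0.021,0.072,0],[0,0,0],-1],[[0.021,0.072,0],[0,0,0],-1],[[0.021,0.072,0],[0,0,0],-1]]'

```text
clock: 7.2
tcp_pos: [0.5085, -0.0134, 0.0637]
orientation: [0.0, 0.8, 0.6, 0.0]
wrist_force: [0.1, -1.2, 0.5]
finger_gap: -0.0003
```

Emit:
move_arm --commands '[[[0.021,0.072,0],[0,0,0],-1],[[0.021,0.072,0],[0,0,0],-1],[[0.021,0.072,0],[0,0,0],-1],[[0.014,0.048,0],[0,0,0],-1],[[0.007,0.024,0],[0,0,0],-1]]'

```text
clock: 7.7
tcp_pos: [0.5119, -0.0019, 0.0637]
orientation: [0.0, 0.8, 0.6, 0.0]
wrist_force: [-0.1, -0.3, 0.5]
finger_gap: -0.0005
```

Emit:
move_arm --commands '[[[0.007,0.024,0],[0,0,0],-1],[[0.007,0.024,0],[0,0,0],-1],[[0.007,0.024,0],[0,0,0],-1],[[0.007,0.024,0],[0,0,0],-1],[[0.007,0.024,0],[0,0,0],-1]]'

```text
clock: 8.2
tcp_pos: [0.5132, 0.0027, 0.0637]
orientation: [0.0, 0.8, 0.6, 0.0]
wrist_force: [-0.7, -0.1, 0.6]
finger_gap: -0.0001
```

```bash
python3 - <<'E'
from h import *
st((-0.5,-40,.0640))
for n in('scene',): cap(n,n+'4')
f=ld('scene4')['frame'][:,:,::-1]; cv2.imwrite('pics/b4.png',cv2.resize(f[130:250,160:340],None,fx=4,fy=4,interpolation=cv2.INTER_CUBIC))
E
```

```text
t 8.2 loader [[ -0.24 -47.23]] z 0.0637 jaw deg -16.25 zax [ 0. -0. -1.] F u,v,z -0.31 -0.62 0.58 gap -0.0001283545799801403
delta/0.04 [0.044 0.175 0.007]
```

View pics/b4.png

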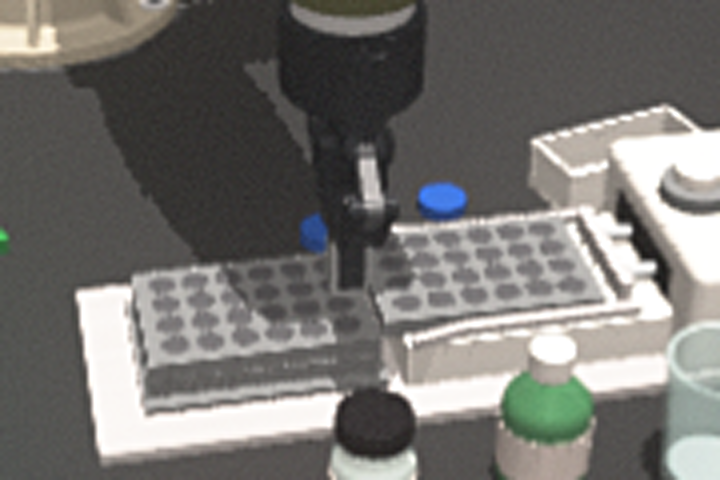

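Emit:
move_arm --commands '[[[0.007,0.024,0],[0,0,0],-1],[[0.007,0.024,0],[0,0,0],-1],[[0.007,0.024,0],[0,0,0],-1],[[0.007,0.024,0],[0,0,0],-1],[[0.007,0.024,0],[0,0,0],-1]]'

```text
clock: 8.75
tcp_pos: [0.5147, 0.0075, 0.0638]
orientation: [0.0, 0.8, 0.6, 0.0]
wrist_force: [0.6, -1.1, -0.9]
finger_gap: -0.0
```

Emit:
move_arm --commands '[[[0.005,0.018,0],[0,0,0],-1],[[0.005,0.018,0],[0,0,0],-1],[[0.005,0.018,0],[0,0,0],-1]]'

```text
clock: 9.05
tcp_pos: [0.5153, 0.0097, 0.0638]
orientation: [0.0, 0.8, 0.6, 0.0]
wrist_force: [0.4, -0.1, -0.6]
finger_gap: -0.0002
```

Emit:
move_arm --commands '[[[0.005,0.018,0],[0,0,0],-1],[[0.005,0.018,0],[0,0,0],-1],[[0.005,0.018,0],[0,0,0],-1]]'

```text
clock: 9.35
tcp_pos: [0.5159, 0.0118, 0.0637]
orientation: [0.0, 0.8, 0.6, 0.0]
wrist_force: [-0.5, -2.0, 0.4]
finger_gap: 0.0003
```

```bash
python3 - <<'E'
from h import *
st((-0.5,-40,.0640))
E
```

```text
t 9.35 loader [[ -0.23 -37.78]] z 0.0637 jaw deg -16.25 zax [ 0. -0. -1.] F u,v,z -2.05 0.05 0.4 gap 0.0003028079435888334
delta/0.04 [-0.022 -0.051  0.007]
```

Emit:
move_arm --commands '[[[0.0035,0.012,0],[0,0,0],-1],[[0.0035,0.012,0],[0,0,0],-1],[[0.0035,0.012,0],[0,0,0],-1]]'

```text
clock: 9.65
tcp_pos: [0.5162, 0.0125, 0.0638]
orientation: [0.001, 0.8, 0.6, -0.001]
wrist_force: [-1.4, -5.9, 0.9]
finger_gap: 0.0003
```

Emit:
move_arm --commands '[[[0.0035,0.012,0],[0,0,0],-1],[[0.0035,0.012,0],[0,0,0],-1],[[0.0035,0.012,0],[0,0,0],-1]]'

```text
clock: 9.95
tcp_pos: [0.5166, 0.0139, 0.0638]
orientation: [0.001, 0.8, 0.6, -0.001]
wrist_force: [-1.2, -5.2, 0.4]
finger_gap: -0.0001
```

Emit:
move_arm --commands '[[[0.0035,0.012,0],[0,0,0],-1],[[0.0035,0.012,0],[0,0,0],-1],[[0.0035,0.012,0],[0,0,0],-1]]'

```text
clock: 10.25
tcp_pos: [0.517, 0.0153, 0.0638]
orientation: [0.001, 0.8, 0.6, -0.001]
wrist_force: [-1.3, -4.6, 0.3]
finger_gap: 0.0002
```

Emit:
move_arm --commands '[[[0.0035,0.012,0],[0,0,0],-1],[[0.0035,0.012,0],[0,0,0],-1],[[0.0035,0.012,0],[0,0,0],-1]]'

```text
clock: 10.55
tcp_pos: [0.5174, 0.0167, 0.0638]
orientation: [0.001, 0.8, 0.6, -0.001]
wrist_force: [-0.3, -5.8, 1.3]
finger_gap: 0.0001
```

Emit:
move_arm --commands '[[[0.0035,0.012,0],[0,0,0],-1],[[0.0035,0.012,0],[0,0,0],-1]]'

```text
clock: 10.75
tcp_pos: [0.5177, 0.0177, 0.0638]
orientation: [0.001, 0.8, 0.6, -0.001]
wrist_force: [-1.7, -5.3, 0.6]
finger_gap: -0.0003
```

Emit:
move_arm --commands '[[[0.0035,0.012,0],[0,0,0],-1],[[0.0035,0.012,0],[0,0,0],-1]]'

```text
clock: 10.95
tcp_pos: [0.518, 0.0186, 0.0638]
orientation: [0.001, 0.8, 0.6, -0.001]
wrist_force: [-1.4, -5.4, 0.9]
finger_gap: -0.0
```

Still sliding at about 5.5 N; continue one call at a time.

Emit:
move_arm --commands '[[[0.0035,0.012,0],[0,0,0],-1],[[0.0035,0.012,0],[0,0,0],-1]]'

```text
clock: 11.15
tcp_pos: [0.5183, 0.0196, 0.0638]
orientation: [0.001, 0.8, 0.6, -0.001]
wrist_force: [-1.7, -6.4, 0.4]
finger_gap: 0.0001
```

Emit:
move_arm --commands '[[[0.0035,0.012,0],[0,0,0],-1],[[0.0035,0.012,0],[0,0,0],-1]]'

```text
clock: 11.35
tcp_pos: [0.5186, 0.0206, 0.0637]
orientation: [0.001, 0.8, 0.6, -0.001]
wrist_force: [-0.2, -5.3, 0.8]
finger_gap: -0.0002
```

Emit:
move_arm --commands '[[[0.0035,0.012,0],[0,0,0],-1],[[0.0035,0.012,0],[0,0,0],-1]]'

```text
clock: 11.55
tcp_pos: [0.5185, 0.0207, 0.0637]
orientation: [0.001, 0.8, 0.6, -0.001]
wrist_force: [-2.2, -9.3, 1.1]
finger_gap: 0.0007
```

Emit:
move_arm --commands '[[[0.0017,0.006,0],[0,0,0],-1],[[0,0,0],[0,0,0],-1]]'

```text
clock: 11.75
tcp_pos: [0.5186, 0.0207, 0.0638]
orientation: [0.001, 0.8, 0.6, -0.002]
wrist_force: [-2.7, -9.0, 1.0]
finger_gap: 0.0
```

Emit:
move_arm --commands '[[[0.0017,0.006,0],[0,0,0],-1],[[0,0,0],[0,0,0],-1]]'

```text
clock: 11.95
tcp_pos: [0.5186, 0.0208, 0.0637]
orientation: [0.002, 0.8, 0.599, -0.002]
wrist_force: [-2.3, -10.4, 1.6]
finger_gap: -0.0001
```

Emit:
move_arm --commands '[[[0.0017,0.006,0],[0,0,0],-1],[[0,0,0],[0,0,0],-1]]'

```text
clock: 12.15
tcp_pos: [0.5186, 0.0207, 0.0638]
orientation: [0.002, 0.8, 0.599, -0.002]
wrist_force: [-2.4, -10.8, 1.9]
finger_gap: 0.0001
```

Emit:
move_arm --commands '[[[0,0,0],[0,0,0],-1],[[-0.014,-0.048,0],[0,0,0],-1],[[-0.05,-0.18,0],[0,0,0],-1],[[-0.06,-0.2,0],[0,0,0],-1],[[0,0,0.3],[0,0,0],-1]]'

```text
clock: 12.65
tcp_pos: [0.5125, 0.0055, 0.0747]
orientation: [-0.001, 0.8, 0.6, -0.001]
wrist_force: [-0.6, 1.0, 1.1]
finger_gap: 0.0003
```

Emit:
move_arm --commands '[[[0,0,0.7],[0,0,0],-1],[[0,0,0.8],[0,0,0],-1],[[0,0,0.8],[0,0,0],-1],[[0,-0.5,0.2],[0,0,0],-1],[[0,-0.5,0],[0,0,0],-1]]'

```text
clock: 13.15
tcp_pos: [0.5157, -0.0342, 0.1791]
orientation: [0.002, 0.799, 0.601, 0.002]
wrist_force: [0.1, 0.2, 0.6]
finger_gap: -0.0002
```

```bash
python3 - <<'E'
from h import *
st((0,157,.17))
for n in('scene','top'): cap(n,n+'5')
f=ld('scene5')['frame'][:,:,::-1]; cv2.imwrite('pics/c5.png',cv2.resize(f[140:240,200:370],None,fx=4.5,fy=4.5,interpolation=cv2.INTER_CUBIC))
f=ld('top5')['frame'][:,:,::-1]; cv2.imwrite('pics/d5.png',cv2.resize(f[135:250,90:300],None,fx=3.8,fy=3.8,interpolation=cv2.INTER_CUBIC))
E
```

```text
t 13.15 loader [[ 12.44 -81.98]] z 0.1791 jaw deg -16.16 zax [ 0.006 -0.001 -1.   ] F u,v,z 0.21 0.01 0.6 gap -0.00022127862086025483
delta/0.04 [ 1.365  5.825 -0.229]
```

View pics/c5.png

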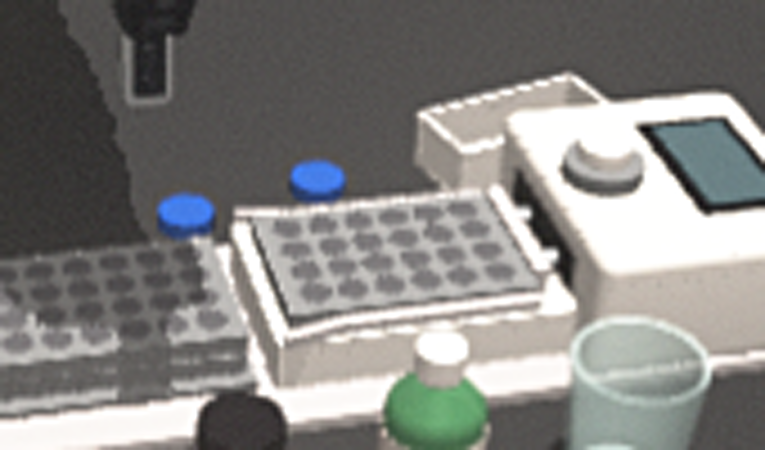

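View pics/d5.png

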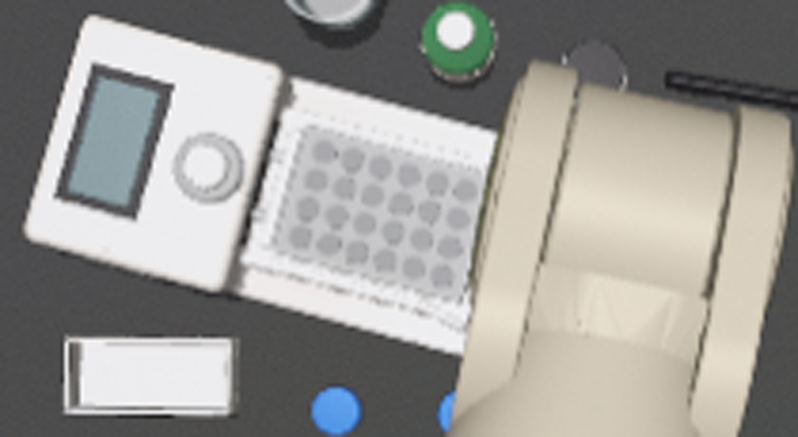

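```bash
python3 - <<'E'
from h import *
c=ld('top5');s=ld('scene5')
f=c['frame'][:,:,::-1]; cv2.imwrite('pics/e1.png',cv2.resize(np.clip((f[165:192,132:158].astype(float)-100)*1.6,0,255).astype(np.uint8),None,fx=16,fy=16,interpolation=cv2.INTER_CUBIC))
f=s['frame'][:,:,::-1]; cv2.imwrite('pics/e2.png',cv2.resize(np.clip((f[162:190,318:352].astype(float)-100)*1.6,0,255).astype(np.uint8),None,fx=16,fy=16,interpolation=cv2.INTER_CUBIC))
E
```

```text
(no output)
```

View pics/e1.png

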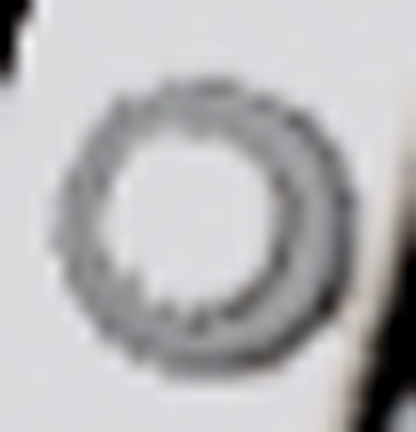

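View pics/e2.png

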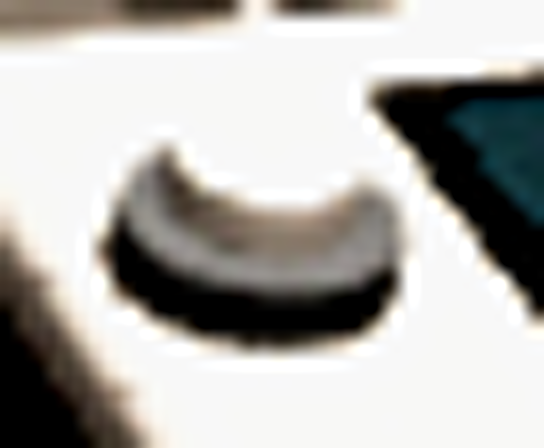

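```bash
python3 - <<'E'
from h import *
c=ld('top5')
for nm,p,r in(('white',(190,222),88),('ring',(208,232),148)):
  for z in(.08,.088,.1):
    a=onz(c,[(np.array(q)+.5)/16-.5+[132,165] for q in(p,(p[0]+r,p[1]))],z); print(nm,z,lo(a[:1]).round(1),'r',np.linalg.norm(a[1]-a[0]).round(4),a[0].round(4))
st((0,157,.16))
E
```

```text
white 0.08 [[ -0.  161.6]] r 0.0133 [0.5716 0.2032 0.08  ]
white 0.088 [[ -0.2 160.1]] r 0.0132 [0.571  0.2018 0.088 ]
white 0.1 [[ -0.4 157.8]] r 0.0131 [0.5702 0.1997 0.1   ]
ring 0.08 [[ -0.8 158.6]] r 0.0224 [0.57   0.2005 0.08  ]
ring 0.088 [[ -0.9 157.1]] r 0.0222 [0.5695 0.1991 0.088 ]
ring 0.1 [[ -1.1 154.8]] r 0.022 [0.5687 0.197  0.1   ]
t 13.25 loader [[ 12.03 -83.53]] z 0.1773 jaw deg -16.37 zax [ 0.003 -0.001 -1.   ] F u,v,z -0.17 -0.25 -0.2 gap -6.432085134292413e-05
delta/0.04 [ 1.386  5.859 -0.434]
```

Emit:
move_arm --commands '[[[0.23,0.98,0],[0,0,0],-1],[[0.23,0.98,0],[0,0,0],-1],[[0.23,0.98,0],[0,0,0],-1],[[0.23,0.98,0],[0,0,0],-1],[[0.23,0.98,0],[0,0,0],-1]]'

```text
clock: 13.75
tcp_pos: [0.5599, 0.1642, 0.1761]
orientation: [-0.0, 0.8, 0.6, 0.0]
wrist_force: [0.7, -0.0, -0.3]
finger_gap: -0.0001
```

Emit:
move_arm --commands '[[[0.23,0.7,-0.2],[0,0,0],-1],[[0,0.28,-0.2],[0,0,0],-1],[[0,0,0],[0,0,0],-1],[[0,0,0],[0,0,0],-1],[[0,0,0],[0,0,0],-1]]'

```text
clock: 14.25
tcp_pos: [0.5691, 0.2, 0.1601]
orientation: [0.0, 0.8, 0.6, -0.0]
wrist_force: [1.1, -0.7, -0.1]
finger_gap: -0.0
```

```bash
python3 - <<'E'
from h import *
st((-.3,158,.13))
E
```

```text
t 14.25 loader [[ -1.52 157.78]] z 0.1601 jaw deg -16.33 zax [-0. -0. -1.] F u,v,z -0.32 1.26 -0.12 gap -4.545442937517396e-05
delta/0.04 [ 0.031 -0.003 -0.752]
```

Emit:
move_arm --commands '[[[0.03,0,-0.35],[0,0,0],-1],[[0,0,-0.35],[0,0,0],-1],[[0,0,-0.1],[0,0,0],-1],[[0,0,0],[0,0,0],-1],[[0,0,0],[0,0,0],-1]]'

```text
clock: 14.75
tcp_pos: [0.5709, 0.2006, 0.1285]
orientation: [0.0, 0.8, 0.6, 0.0]
wrist_force: [-0.8, -0.6, -0.4]
finger_gap: -0.0002
```

Emit:
move_arm --commands '[[[0,0,-0.04],[0,0,0],-1],[[0,0,-0.04],[0,0,0],-1],[[0,0,-0.04],[0,0,0],-1],[[0,0,-0.04],[0,0,0],-1]]'

```text
clock: 15.15
tcp_pos: [0.5706, 0.2013, 0.1213]
orientation: [0.0, 0.8, 0.6, 0.0]
wrist_force: [0.2, -0.1, 0.5]
finger_gap: 0.0001
```

Emit:
move_arm --commands '[[[0,0,-0.03],[0,0,0],-1],[[0,0,-0.03],[0,0,0],-1]]'

```text
clock: 15.35
tcp_pos: [0.5706, 0.2012, 0.1191]
orientation: [0.0, 0.8, 0.6, 0.0]
wrist_force: [-0.9, -0.7, 2.1]
finger_gap: 0.0001
```

Emit:
move_arm --commands '[[[0,0,-0.03],[0,0,0],-1],[[0,0,-0.03],[0,0,0],-1]]'

```text
clock: 15.55
tcp_pos: [0.5705, 0.2012, 0.1167]
orientation: [0.0, 0.8, 0.6, 0.0]
wrist_force: [-2.0, 0.3, 5.0]
finger_gap: -0.0001
```

Emit:
move_arm --commands '[[[0,0,-0.03],[0,0,0],-1],[[0,0,-0.03],[0,0,0],-1]]'

```text
clock: 15.75
tcp_pos: [0.5707, 0.2012, 0.1149]
orientation: [0.0, 0.8, 0.6, 0.0]
wrist_force: [-4.5, -1.1, 14.2]
finger_gap: 0.0003
```

Emit:
move_arm --commands '[[[0,0,-0.03],[0,0,0],-1],[[0,0,-0.03],[0,0,0],-1]]'

```text
clock: 15.95
tcp_pos: [0.5707, 0.2013, 0.1147]
orientation: [0.001, 0.8, 0.6, 0.001]
wrist_force: [-8.5, -1.0, 27.1]
finger_gap: 0.0002
```

Emit:
move_arm --commands '[[[0,0,0],[0,0,0],-1],[[0,0,0.1],[0,0,0],-1],[[0,0,0.3],[0,0,0],-1],[[0,0,0.6],[0,0,0],-1],[[0,0,0.8],[0,0,0],-1]]'

```text
clock: 16.45
tcp_pos: [0.5694, 0.2008, 0.1828]
orientation: [-0.001, 0.8, 0.6, -0.002]
wrist_force: [-0.5, -0.1, -0.3]
finger_gap: 0.0001
```

Emit:
move_arm --commands '[[[-0.3,-0.8,0.3],[0,0,0],-1],[[-0.3,-0.9,0.3],[0,0,0],-1],[[-0.3,-0.9,0],[0,0,0],-1],[[-0.3,-0.9,0],[0,0,0],-1],[[-0.3,-0.9,0],[0,0,0],-1]]'

```text
clock: 16.95
tcp_pos: [0.51, 0.0239, 0.2079]
orientation: [0.0, 0.8, 0.6, 0.0]
wrist_force: [0.1, -1.1, 0.3]
finger_gap: -0.0001
```

Emit:
move_arm --commands '[[[-0.3,-0.9,0],[0,0,0],-1],[[-0.3,-0.9,0],[0,0,0],-1],[[-0.3,-0.9,0],[0,0,0],-1],[[-0.3,-0.9,0],[0,0,0],-1],[[-0.3,-0.9,0],[0,0,0],-1]]'

```text
clock: 17.45
tcp_pos: [0.4499, -0.1563, 0.2078]
orientation: [0.0, 0.8, 0.6, 0.0]
wrist_force: [1.0, -0.4, 0.3]
finger_gap: -0.0002
```

Emit:
move_arm --commands '[[[0,0,0],[0,0,0],-1],[[0,0,0],[0,0,0],-1],[[0,0,0],[0,0,0],-1],[[0,0,0],[0,0,0],-1],[[0,0,0],[0,0,0],-1]]'

```text
clock: 17.95
tcp_pos: [0.4509, -0.1538, 0.2077]
orientation: [-0.0, 0.799, 0.601, 0.0]
wrist_force: [-0.1, -0.3, -1.0]
finger_gap: -0.0
```

```bash
python3 - <<'E'
from h import *
st()
for n in('scene','top'): cap(n,n+'6')
f=ld('scene6')['frame'][:,:,::-1]; cv2.imwrite('pics/c6.png',cv2.resize(f[140:240,200:370],None,fx=4.5,fy=4.5,interpolation=cv2.INTER_CUBIC))
f=ld('top6')['frame'][:,:,::-1]; cv2.imwrite('pics/d6.png',cv2.resize(f[135:250,90:300],None,fx=3.8,fy=3.8,interpolation=cv2.INTER_CUBIC))
E
```

```text
t 17.95 loader [[ -16.54 -214.94]] z 0.2077 jaw deg -16.14 zax [ 0.  0. -1.] F u,v,z -0.36 -0.03 -1.02 gap -3.494254953024356e-05
```

View pics/c6.png

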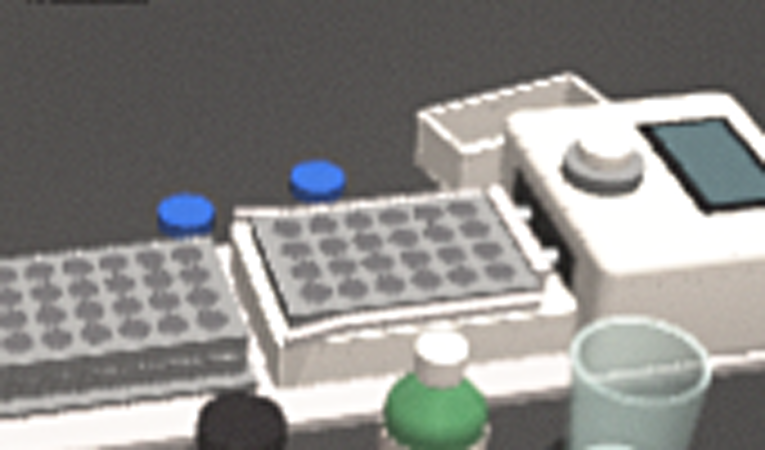

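View pics/d6.png

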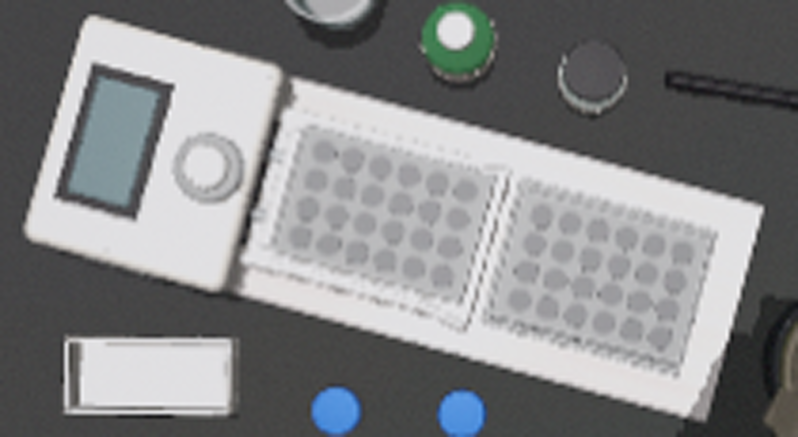

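```bash
python3 -c "
from h import *
job.hand_in()"
```

```text
the job is handed in; nothing more can be done
```

The top plate is loaded and pressed home, the key has been pressed and is back up, and the job is handed in at about 18 s on the clock. `hand_in` reports no verdict, so the result rests on my own readings below.

- **Slide:** I pushed the plate flat off the stack with the fingers shut and the tips about 44.7 mm above the bench.
- **Stop bar:** It slid at about 5–6 N over roughly 9 mm. It then stalled, and the force rose to about 11 N with no further movement, so it had bottomed out. I saw no reading near 20 N.
- **Key:** It went down about 6 mm and bottomed. The wrist force peaked at about 27 N there, more than the key needed but under the 40 N limit.
- **Last pictures:** The plate lies flat between the rails with its leading end against the bar, unchanged by the key press. The key is up, and the arm is clear of everything.
- **Lower plates and bench items:** They appear where they were. I judged this by eye and did not measure their positions again.

One measurement disagreed early on. The plate's edges in the top view gave a width of about 99 mm instead of 86, because the pedestal's edge showed around it. I used the well pattern for the plate's pose instead, and its corners matched the scene view.

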